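# Put the taper collets away in the double-door locker

### The arm

A 7-joint arm with a two-finger parallel gripper is mounted at the origin on the work surface. World frame = base frame: x ahead of the robot, y to its left, z up, the work surface at z = 0. Lengths are in m, angles in rad, forces in N, time in s.
With the tool pointing down it reaches from about 0.425 to 0.8 m from the base axis. Payload 8.3 kg.
Tool frame: the origin (TCP) lies at the very end of the fingers, on their centre line; the grasp point (between the pads) lies 19 mm behind it (r.pinch_z is the z of the grasp point in the tool frame, in m); z points along the fingers, y is the line along which they close (so a half turn about z gives the same grasp; the last joint's range is limited). The gripper opens to 85 mm and grips with 20 to 120 N. Pads are 22 mm wide; open, the fingers measure 114 mm over their backs; the gripper's body (76 mm by 85 mm) begins 54 mm behind the grasp point. The pads swing forward as they close: fully open they stand 13 mm farther back than shut.
Start: joints at [1.104, 0.383, 0.016, 1.37, -0.006, 1.388, -0.046], TCP at [0.246, -0.575, 0.231] pointing down, gripper open.
Joint ranges: [-2.95, 2.95], [-0.25, 2.06], [-1.52, 1.56], [0.18, 2.33], [-1.44, 4.58], [0.02, 2.06], [-3.01, 3.01]. Speed limits (rad/s): [2.39, 2.39, 3.01, 3.01, 3.14, 3.14, 3.14].

### API

Orientations are given as a unit quaternion [x, y, z, w].
In Python, from cell import r gives the robot as it stands. The module is installed in compiled form; this text tells all that it offers.
- The arm moves only by the tool apply_moves, never from a script. Its argument "moves" is a list of rows, each a list of 2 entries, a list of its own where there are three numbers: the shift along the world's x, y, z in mm, then the turn about the world's z in degrees. In form: [[[x, y, z], yaw], ...]. A call has 1 to 20 rows; each row is the pose to reach, as a shift and turn from the pose commanded when the call began; what a row does not reach only later rows make up. A row lasts 1/10 s, in which the tool goes at most 50 mm and 8.59 degrees, less where a joint would pass 70% of its speed; a pose out of reach is approached as far as the arm can. A call with a gripper value outside its range is refused whole. "jaw" is the opening, from 0 (shut) to 1 (fully open), set as the call begins (left out, the last holds). The fingers move at their own pace and stop on an object; "force" is the grip in N (left out, the last holds). Time passes only in rows, so rows that repeat a pose let the fingers close. It gives the time, the measured TCP pose, the force, the opening and the grip force at its end, in the units of the state.
- r.observe(): the state, without advancing time (a new reading comes with each control period).
- r.snapshot(name): name is "scene" or "top" or "wrist"; returns a dict with "color" (480x640x3 uint8, red, green, blue), "fov_y" (degrees; the focal length in pixels is half the picture's height over the tangent of half this angle, whatever the lens; pixels are square), "cx", "cy" (the principal point, pixels), "k1" (the pictures are not rectified: a ray, as slopes to the right and down, at radius r is drawn at 1 + k1 r^2 times it, then the intrinsics apply), "R" (3x3) and "t" (3): a world point X has camera coordinates R X + t; the wrist camera has in their place "mount" (4x4, takes a point from camera to tool coordinates, whose origin is the TCP and whose axes are the flange's). Camera axes: x right, y down, z forward; pixel columns grow to the right and rows downward; lengths in m; the calibration is good to about 2 mm. A picture is of the moment at which its call begins: read the wrist's pose just before it. There is no depth.
- r.sign_off(): hands the job in; it is judged then, once.
The state is a dict: "t": time; "qpos": joint angles; "qd": joint speeds; "tau": joint torques, N m; "ee_pos": TCP position; "tool_rot": TCP orientation; "force": force on the tool from outside, world axes, zero at the start; "torque": the same for the moment, N m; "opening": finger opening in m; "grasp_force": force on a finger pad.
Only numpy, scipy, OpenCV 4.12 (cv2) and the standard library are available. Lean on these libraries where they do the work, as an engineer would, in place of code of your own. Each camera call takes 0.05 s, during which the arm holds its last target. There are 200 camera calls.

### The job

Put every short taper collet that stands on the bench into a taper pocket of its own in the rack inside the locker's passive (left) leaf, narrow end down and fully home: swing the active (right) leaf wide open, withdraw the flush bolt on the edge of the passive leaf and swing that leaf wide open too. When the collets are in, shut the passive leaf, shoot its flush bolt fully down again and shut the active leaf over it, leaving the other things on the bench where they are.

Things in the scene. Friction and masses are not known exactly. Their poses are not given: they have to be found in the camera images.
- locker: green steel bench locker with two upright door leaves towards the robot, 480 mm wide, 160 mm deep, 231 mm tall, on 70 mm feet. Each leaf is 226 mm wide and spans 88 to 220 mm above the bench. Origin on the bench below the middle of the front face; x into the locker, y to the left seen from the robot
- active_leaf (a joint): opening angle in rad of the active (right) leaf, 0 shut to 1.75 fully open, at the start shut or a little ajar; turns counter-clockwise seen from above to open. Stiff hinge (0.3 N m), stays where left. A strip on its edge overlaps the passive leaf's front and a hood on its top covers the bolt's thumb piece: the passive leaf cannot open before it, and it cannot shut over a raised bolt
- active_handle (a point): on the active leaf's upright round handle bar, 11 mm thick, running 137 to 212 mm above the bench, 40 mm in front of the leaf's face, 170 mm from the hinge axis; this point is 195 mm above the bench. Its x axis points from the front face through the leaf (into the locker when shut), y along the leaf away from the hinge, z up
- active_hinge (a point): point on the active leaf's upright hinge axis at the locker's right edge, in the plane of the leaf's front face, 195 mm above the bench; turns with the leaf, axes as active_handle
- passive_leaf (a joint): opening angle in rad of the passive (left) leaf, 0 shut to 1.75 fully open; turns clockwise seen from above to open. Stiff hinge (0.5 N m), stays where left. No handle: it is drawn by the bolt's thumb piece or by its edge. The flush bolt locks it to the sill
- passive_hinge (a point): point on the passive leaf's upright hinge axis at the locker's left edge, in the plane of the leaf's front face, 195 mm above the bench; turns with the leaf. x axis from the front face through the leaf (into the locker when shut), y along the leaf towards the hinge (the leaf lies on its -y side), z up
- flush_bolt (a joint): height in m of the flush bolt in the passive leaf's free edge: 0 shot (15 mm deep in the sill), free of the sill above 0.015, stop at 0.024. Slides up and down by its thumb piece with about 4 N, stays where left; goes home only with the passive leaf shut to within 0.02 rad
- bolt_tab (a point): centre of the bolt's steel thumb piece on the passive leaf's free edge: 12 mm thick (x), standing out 28 mm along the leaf (y), 34 mm tall; 197 mm above the bench when shot, 241 mm from the hinge axis, 19 mm behind the front plane. Axes as passive_hinge. Pinched across x from above: the roof (top at 231 mm) is cut back there, 45 mm free behind the piece
- pocket1 (a point): centre of the mouth of the taper pocket nearest the hinge: a grey cup in the rack on the passive leaf's inner face, mouth up, 179 mm above the bench, 61 mm wide at the mouth, 53 mm at its floor 23 mm below; axis 60 mm from the leaf's inner face (66 mm behind the front plane), 37 mm from the hinge axis, 66 mm from the next. Axes as passive_hinge
- pocket2 (a point): centre of the mouth of the taper pocket midway from the hinge: a grey cup in the rack on the passive leaf's inner face, mouth up, 179 mm above the bench, 61 mm wide at the mouth, 53 mm at its floor 23 mm below; axis 60 mm from the leaf's inner face (66 mm behind the front plane), 103 mm from the hinge axis, 66 mm from the next. Axes as passive_hinge
- pocket3 (a point): centre of the mouth of the taper pocket farthest from the hinge: a grey cup in the rack on the passive leaf's inner face, mouth up, 179 mm above the bench, 61 mm wide at the mouth, 53 mm at its floor 23 mm below; axis 60 mm from the leaf's inner face (66 mm behind the front plane), 169 mm from the hinge axis, 66 mm from the next. Axes as passive_hinge
- collet1: short taper collet: round bright steel clamping head with six dark rubber seams and a black bore on top, standing on its narrow end; 46 mm tall, 480 g; tapers from 50 mm across at the foot to 61 mm at 31 mm height, straight 61 mm from 31 to 43 mm. Origin at the centre of the narrow end, z up through the wide end. Stands 23 mm out of its pocket when home. Absent in some starts (None)
- collet2: short taper collet: round bright steel clamping head with six dark rubber seams and a black bore on top, standing on its narrow end; 46 mm tall, 480 g; tapers from 50 mm across at the foot to 61 mm at 31 mm height, straight 61 mm from 31 to 43 mm. Origin at the centre of the narrow end, z up through the wide end. Stands 23 mm out of its pocket when home. Absent in some starts (None)
- collet3: short taper collet: round bright steel clamping head with six dark rubber seams and a black bore on top, standing on its narrow end; 46 mm tall, 480 g; tapers from 50 mm across at the foot to 61 mm at 31 mm height, straight 61 mm from 31 to 43 mm. Origin at the centre of the narrow end, z up through the wide end. Stands 23 mm out of its pocket when home. Absent in some starts (None)
- mallet: bystander: hammer, 260 mm, lying; origin at the centre of its underside
- spanner: bystander: open-ended spanner, 190 mm, lying flat; origin at the centre of its underside
- brush: bystander: bench brush, 170 mm, lying; origin at the centre of its underside
- grease_tin: bystander: plain round metal tin, 68 mm across, 62 mm tall, straight-sided; not a collet; origin at the centre of its underside
- insert_block: bystander: stepped steel mould insert, 90 x 60 x 48 mm; origin at the centre of its underside
- clamp_nut: bystander: dark round clamping nut with black bore and notches, 78 mm across, only 28 mm high; not a collet; origin at the centre of its underside
- parallel: bystander: flat ground steel bar, 150 x 12 x 32 mm, standing on its edge; origin at the centre of its underside

How it is judged:
On the way, in this order (a step that is already met when the one before it is completed fails the run):
1. the flush bolt is withdrawn from the sill (above 16 mm) (value of joint flush_bolt above 0.016 m), for 0.2 s.
2. both leaves stand wide open (beyond 1.0 rad) (value of joint each of active_leaf, passive_leaf above 1 rad), for 0.2 s.
3. every collet is home in a pocket, with the passive leaf still open (((horizontal distance between collet1 and pocket1 below 0.006 m and z of collet1 in the frame of pocket1 below -0.018 m and angle between collet1's own z axis and vertical below 0.1 rad) or (horizontal distance between collet1 and pocket2 below 0.006 m and z of collet1 in the frame of pocket2 below -0.018 m and angle between collet1's own z axis and vertical below 0.1 rad) or (horizontal distance between collet1 and pocket3 below 0.006 m and z of collet1 in the frame of pocket3 below -0.018 m and angle between collet1's own z axis and vertical below 0.1 rad)) and ((horizontal distance between collet2 and pocket1 below 0.006 m and z of collet2 in the frame of pocket1 below -0.018 m and angle between collet2's own z axis and vertical below 0.1 rad) or (horizontal distance between collet2 and pocket2 below 0.006 m and z of collet2 in the frame of pocket2 below -0.018 m and angle between collet2's own z axis and vertical below 0.1 rad) or (horizontal distance between collet2 and pocket3 below 0.006 m and z of collet2 in the frame of pocket3 below -0.018 m and angle between collet2's own z axis and vertical below 0.1 rad)) and ((horizontal distance between collet3 and pocket1 below 0.006 m and z of collet3 in the frame of pocket1 below -0.018 m and angle between collet3's own z axis and vertical below 0.1 rad) or (horizontal distance between collet3 and pocket2 below 0.006 m and z of collet3 in the frame of pocket2 below -0.018 m and angle between collet3's own z axis and vertical below 0.1 rad) or (horizontal distance between collet3 and pocket3 below 0.006 m and z of collet3 in the frame of pocket3 below -0.018 m and angle between collet3's own z axis and vertical below 0.1 rad)) and value of joint passive_leaf above 0.5 rad), for 0.3 s.
4. the passive leaf is shut (below 0.035 rad) and its flush bolt shot again (below 4 mm) (value of joint flush_bolt below 0.004 m and value of joint passive_leaf below 0.035 rad), for 0.2 s.
At the end, for the whole second after the job is handed in: Every collet present is home in a pocket of its own (within 6 mm of the pocket axis, foot at least 18 mm below the mouth, tilted less than 0.1 rad) and at rest; the passive leaf is shut (below 0.035 rad), the flush bolt is shot (below 4 mm), and the active leaf is shut (below 0.05 rad) (all of step 4 and ((horizontal distance between collet1 and pocket1 below 0.006 m and z of collet1 in the frame of pocket1 below -0.018 m and angle between collet1's own z axis and vertical below 0.1 rad) or (horizontal distance between collet1 and pocket2 below 0.006 m and z of collet1 in the frame of pocket2 below -0.018 m and angle between collet1's own z axis and vertical below 0.1 rad) or (horizontal distance between collet1 and pocket3 below 0.006 m and z of collet1 in the frame of pocket3 below -0.018 m and angle between collet1's own z axis and vertical below 0.1 rad)) and ((horizontal distance between collet2 and pocket1 below 0.006 m and z of collet2 in the frame of pocket1 below -0.018 m and angle between collet2's own z axis and vertical below 0.1 rad) or (horizontal distance between collet2 and pocket2 below 0.006 m and z of collet2 in the frame of pocket2 below -0.018 m and angle between collet2's own z axis and vertical below 0.1 rad) or (horizontal distance between collet2 and pocket3 below 0.006 m and z of collet2 in the frame of pocket3 below -0.018 m and angle between collet2's own z axis and vertical below 0.1 rad)) and ((horizontal distance between collet3 and pocket1 below 0.006 m and z of collet3 in the frame of pocket1 below -0.018 m and angle between collet3's own z axis and vertical below 0.1 rad) or (horizontal distance between collet3 and pocket2 below 0.006 m and z of collet3 in the frame of pocket2 below -0.018 m and angle between collet3's own z axis and vertical below 0.1 rad) or (horizontal distance between collet3 and pocket3 below 0.006 m and z of collet3 in the frame of pocket3 below -0.018 m and angle between collet3's own z axis and vertical below 0.1 rad)) and value of joint active_leaf below 0.05 rad and linear speed of each of collet1, collet2, collet3 below 0.02 m/s); the robot touches nothing.
It fails at once if a bystander is moved by more than 40 mm (distance of any of mallet, spanner, brush, grease_tin, insert_block, clamp_nut, parallel from where it was at the start of the episode above 0.04 m).
Of collet1, collet2, collet3 only 2 to 3 are there at a start; the rules pass over those that are not, and their reading is None.
At some moment in a run one of collet1, collet2, collet3 may be knocked a few centimetres aside while the robot is not near it.
It also fails if it takes over 210 s, if anything falls off the work surface, if the arm or the gripper's body presses on something with over 40 N, if the wrist force passes 120 N, or if a joint passes its speed limit or range.

## Working session

There is one attempt and no reset: what is moved stays moved. The work goes in short steps, Python scripts to look and compute and a tool call to move; the robot and the scene stay as the last step left them, time stands still between calls to the robot, and variables do not carry over. Pictures are saved under pics/ and viewed, at most 14 in all, crops included, and the job is handed in when it is done.

Besides the shell and the picture viewer there is one more tool, called after "Request:" as name([rows], argument=value, ...), one row to a line, values as JSON. apply_moves: Moves the arm, as the interface text tells. Its arguments: {"type":"object","properties":{"moves":{"type":"array"},"jaw":{"type":"number"},"force":{"type":"number"}},"required":["moves"]}

```bash
mkdir -p pics; cat > h.py <<'E'
import numpy as np, cv2
from cell import r
def cam(n):
    o=r.observe(); s=r.snapshot(n); s['o']=o; return s
def K(s):
    f=240/np.tan(np.radians(s['fov_y'])/2); return f
def pose(s):
    if 'R' in s: return np.array(s['R']),np.array(s['t'])
    from scipy.spatial.transform import Rotation as Ro
    T=np.eye(4); T[:3,:3]=Ro.from_quat(s['o']['tool_rot']).as_matrix(); T[:3,3]=s['o']['ee_pos']
    C=np.linalg.inv(T@np.array(s['mount'])); return C[:3,:3],C[:3,3]
def proj(s,X):
    R,t=pose(s); c=np.atleast_2d(X)@R.T+t; p=c[:,:2]/c[:,2:]; q=p*(1+s['k1']*(p**2).sum(1,keepdims=True))
    return q*K(s)+[s['cx'],s['cy']]
def ray(s,uv,z):
    R,t=pose(s); q=(np.atleast_2d(uv).astype(float)-[s['cx'],s['cy']])/K(s); p=q.copy()
    for _ in range(20): p=q/(1+s['k1']*(p**2).sum(1,keepdims=True))
    d=np.c_[p,np.ones(len(p))]@R; c=-R.T@t
    return c+d*((z-c[2])/d[:,2:])
def save(s,n): cv2.imwrite('pics/'+n+'.png',cv2.cvtColor(s['color'],cv2.COLOR_RGB2BGR))
E
python3 - <<'E'
from h import *
for n in('scene','top'):
    s=cam(n); save(s,n+'0'); print(n,s['fov_y'],s['cx'],s['cy'],s['k1'],(-np.array(s['R']).T@s['t']).round(3))
o=r.observe(); print(o); print(r.pinch_z); print(r.snapshot('wrist')['mount'])
E
```

```text
scene 48.985769930095934 316.31096616997945 244.02197737708744 -0.02392269908604887 [ 0.665 -0.798  0.928]
top 43.27262533108671 321.7543987449943 230.96885731530844 0.03649554313247816 [0.356 0.076 1.492]
{'t': 0.1, 'qpos': array([ 1.10410281,  0.38414838,  0.01636918,  1.371045  , -0.0062929 ,
        1.38822335, -0.04648905]), 'qd': array([ 0.0014754 , -0.00190253, -0.0006174 , -0.00242969,  0.00020514,
        0.00033127,  0.0010101 ]), 'tau': array([ 2.61543275e-03, -6.29131150e+01,  8.47215112e-01, -3.72759104e+01,
        1.66799332e-02,  1.03158929e-02,  1.02797463e-05]), 'ee_pos': array([ 0.24542283, -0.574297  ,  0.23038423]), 'tool_rot': array([ 9.79679468e-01,  2.00567576e-01, -1.92976733e-04, -8.66152254e-04]), 'force': array([0.17386967, 0.26371157, 0.10747943]), 'torque': array([-0.02646526,  0.03642063, -0.01889546]), 'grasp_force': 0.0, 'opening': 0.08522791497358602}
-0.0187
[[ 2.66739255e-04 -9.48127940e-01 -3.17888876e-01  8.18119967e-02]
 [ 9.99999460e-01 -6.64614511e-05  1.03732182e-03 -1.45756622e-03]
 [-1.00464116e-03 -3.17888981e-01  9.48127410e-01 -1.42924048e-01]
 [ 0.00000000e+00  0.00000000e+00  0.00000000e+00  1.00000000e+00]]
```

View pics/scene0.png

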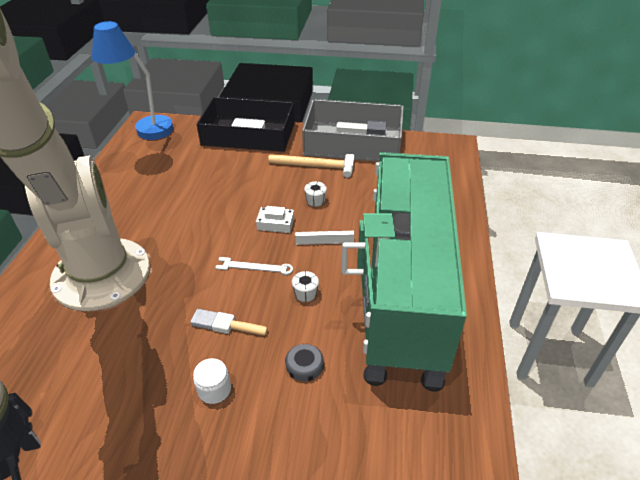

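View pics/top0.png

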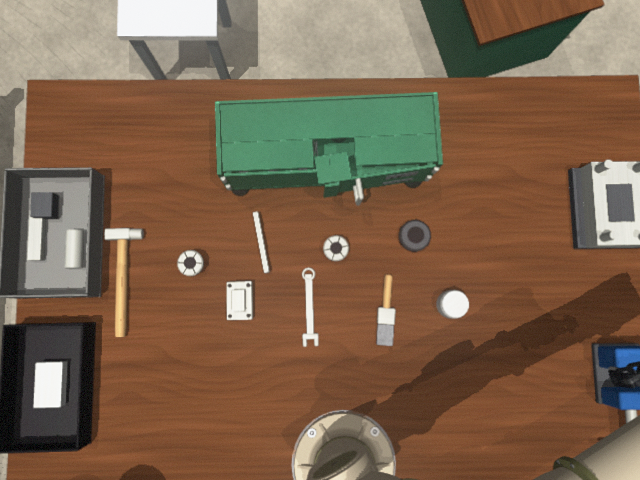

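The scene view shows collets at about (316,194) and (305,287), and the active leaf ajar with its hood at (378,225). In the top view the collets are at (190,263) and (336,248), the hood at (335,168) and the handle at (358,190).

```bash
python3 - <<'E'
from h import *
s=cam('top')
c=cv2.cvtColor(s['color'][80:280,160:460],cv2.COLOR_RGB2BGR)
cv2.imwrite('pics/crop0.png',cv2.resize(c,None,fx=2.66,fy=2.66,interpolation=cv2.INTER_CUBIC))
print('roof',ray(s,[(216,101),(437,94),(441,160),(219,175)],.231).round(4).tolist())
print('col',ray(s,[(190,263),(336,248)],.046).round(4).tolist())
print('byst',ray(s,[(123,235),(260,242),(240,300),(310,310),(386,310),(454,303),(415,235)],.03).round(3).tolist())
E
```

```text
roof [[0.808, 0.2705, 0.231], [0.8192, -0.2074, 0.231], [0.6726, -0.2102, 0.231], [0.6455, 0.2635, 0.231]]
col [[0.4748, 0.3584, 0.046], [0.5056, 0.0099, 0.046]]
byst [[0.546, 0.522, 0.03], [0.525, 0.193, 0.03], [0.386, 0.242, 0.03], [0.359, 0.074, 0.03], [0.356, -0.108, 0.03], [0.37, -0.272, 0.03], [0.536, -0.184, 0.03]]
```

View pics/crop0.png

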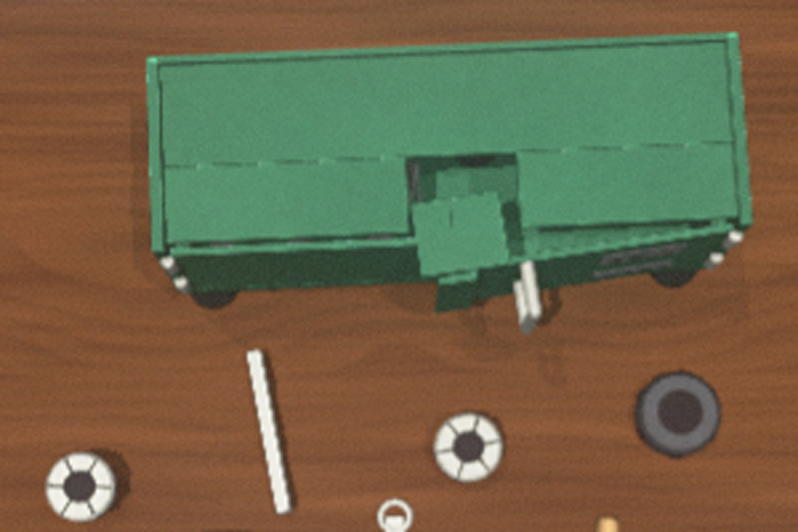

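The crop shows the roof corners at (148,58), (738,33), (750,224), (153,250), the hinge knuckles at (735,237) and (166,263), and the handle bar near (530,320).

```bash
cat >> h.py <<'E'
def L2W(L,p):
    p=np.atleast_2d(p); c,s_=np.cos(L[2]),np.sin(L[2]); return np.c_[L[0]+c*p[:,0]-s_*p[:,1],L[1]+s_*p[:,0]+c*p[:,1],p[:,2]]
E
python3 - <<'E'
from h import *
from scipy.optimize import least_squares
s=cam('top'); g=lambda a:np.array(a)/2.66+[160,80]
px=g([(148,58),(738,33),(750,224),(153,250)])
P=np.array([(.16,.24,.231),(.16,-.24,.231),(0,-.24,.231),(0,.24,.231)])
f=least_squares(lambda L:(proj(s,L2W(L,P))-px).ravel(),[.65,.02,0]); L=f.x
print(L,f.fun.round(1))
def W2L(w):
    c,q=np.cos(L[2]),np.sin(L[2]); d=w[:,:2]-L[:2]; return np.c_[c*d[:,0]+q*d[:,1],-q*d[:,0]+c*d[:,1]]
print('kn',W2L(ray(s,g([(735,237),(166,263)]),.2)).round(4).tolist(), W2L(ray(s,g([(714,260),(181,284)]),.11)).round(4).tolist())
for th in (.05,.1,.13,.16,.2):
    H=np.array([0,-.235]); y=np.array([-np.sin(th),np.cos(th)]); x=np.array([np.cos(th),np.sin(th)])
    h=H+.17*y-.04*x
    print(th,[((proj(s,L2W(L,[*h,z]))-[160,80])*2.66).round(0).tolist() for z in(.212,.137)],L2W(L,[*h,.195]).round(4))
S=cam('scene'); print(proj(S,L2W(L,P)).round())
E
```

```text
[0.65509669 0.02674409 0.03271016] [-0.3 -0.4 -0.3 -0.   0.6  0.2 -0.   0.2]
kn [[-0.0026, -0.2329], [-0.0034, 0.2342]] [[-0.0018, -0.2333], [-0.0022, 0.2339]]
0.05 [[[539.0, 298.0]], [[531.0, 315.0]]] [[ 0.6089 -0.042   0.195 ]]
0.1 [[[542.0, 308.0]], [[535.0, 324.0]]] [[ 0.6006 -0.0449  0.195 ]]
0.13 [[[545.0, 314.0]], [[537.0, 330.0]]] [[ 0.5958 -0.0469  0.195 ]]
0.16 [[[548.0, 320.0]], [[540.0, 336.0]]] [[ 0.591  -0.0489  0.195 ]]
0.2 [[[552.0, 327.0]], [[543.0, 343.0]]] [[ 0.5847 -0.0519  0.195 ]]
[[449. 158.]
 [466. 319.]
 [371. 310.]
 [380. 154.]]
```

Request:
apply_moves([
  [[0, 0, 50], 0],
  [[0, 0, 100], 0],
  [[50, 70, 100], -5],
  [[354, 529, 100], -14],
  [[354, 529, 100], -14],
  [[354, 529, 100], -14],
  [[354, 529, 100], -14],
  [[354, 529, 100], -14],
  [[354, 529, 100], -14],
  [[354, 529, 100], -14],
  [[354, 529, 100], -14],
  [[354, 529, 100], -14],
  [[354, 529, 100], -14],
  [[354, 529, 100], -14],
  [[354, 529, 100], -14],
  [[354, 529, 100], -14],
  [[354, 529, 100], -14],
  [[354, 529, 100], -14],
  [[354, 529, 100], -14],
  [[354, 529, 100], -14],
], jaw=1)

```text
t: 2.3
ee_pos: [0.5993, -0.0472, 0.3316]
tool_rot: [0.997, 0.079, 0.0, 0.0]
force: [-0.8, -0.2, 0.1]
opening: 0.0852
grasp_force: 0.0
```

```bash
python3 - <<'E'
from h import *
s=cam('wrist'); save(s,'w1'); o=s['o']; print(o['t'],o['ee_pos'],o['qpos'].round(2),proj(s,[[.5974,-.046,.212],[.5974,-.046,.137]]).round())
E
```

```text
2.3 [ 0.59927454 -0.04715352  0.33162878] [ 0.28  0.33 -0.35  1.24  0.11  1.59 -1.47] [[315. 233.]
 [315. 211.]]
```

View pics/w1.png

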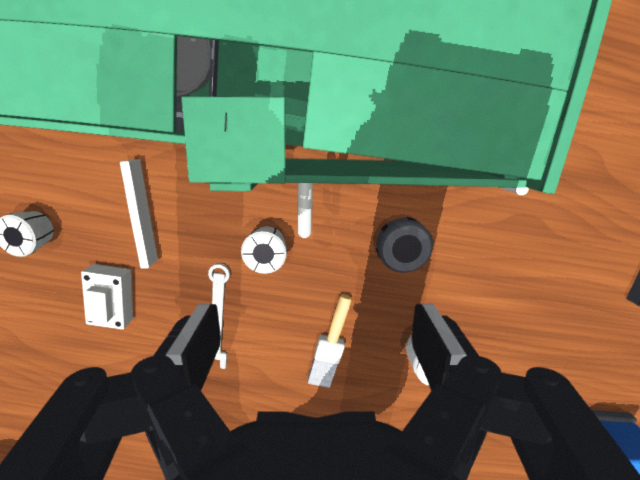

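The wrist view shows the handle bar top at about (305,231), with the leaf's front edge running from (190,183) to (515,187).

```bash
python3 - <<'E'
from h import *
s=cam('wrist'); w=ray(s,[(305,231)],.212); print(w.round(4))
e=ray(s,[(190,183),(515,187)],.222); print(e.round(4),np.arctan2(*(e[0]-e[1])[[0,1]]))
L=[.65509669,.02674409,.03271016]; H=L2W(L,[0,-.234,0])[0]; print(H)
d=w[0]-H; print('r',np.hypot(d[0],d[1]),'theta',np.arctan2(d[1],d[0])-np.arctan2(.17,-.04)-L[2])
E
```

```text
[[ 0.5978 -0.0373  0.212 ]]
[[ 0.6246  0.0535  0.222 ]
 [ 0.6606 -0.1894  0.222 ]] -0.1473164966553137
[ 0.6627495  -0.20713074  0.        ]
r 0.18186997086800433 theta 0.10148404706647722
```

```bash
python3 - <<'E'
from h import *
s=cam('wrist'); t=cam('top')
print(ray(s,[(263,253),(15,237),(407,245)],.046).round(4).tolist())
print(ray(t,[(336,248),(190,263),(415,235)],.046).round(4).tolist())
print(ray(s,[(521,189)],.2).round(4),ray(s,[(548,191)],.231),ray(t,[(442,164.2)],.231))
print(s['k1'],s['cx'],s['cy'],s['fov_y'])
E
```

```text
[[0.5066, 0.0114, 0.046], [0.4746, 0.357, 0.046], [0.5483, -0.1779, 0.046]]
[[0.5056, 0.0099, 0.046], [0.4748, 0.3584, 0.046], [0.5344, -0.1816, 0.046]]
[[ 0.6584 -0.2084  0.2   ]] [[ 0.66285855 -0.20964457  0.231     ]] [[ 0.663405   -0.21199185  0.231     ]]
-0.05377048242726294 315.70379598737094 238.5314844186341 70.37289699663727
```

Request:
apply_moves([
  [[-1, 6, -40], 0],
  [[-1, 6, -80], 0],
  [[-1, 6, -120], 0],
  [[-1, 6, -150], 0],
  [[-1, 6, -150], 0],
  [[-1, 6, -150], 0],
])

```text
t: 3.1
ee_pos: [0.5987, -0.0398, 0.1821]
tool_rot: [0.997, 0.08, -0.0, -0.0]
force: [0.9, 0.5, 0.9]
opening: 0.0855
grasp_force: 0.0
```

Request:
apply_moves([
  [[0, 0, 0], 0],
  [[0, 0, 0], 0],
  [[0, 0, 0], 0],
  [[0, 0, 0], 0],
  [[0, 0, 0], 0],
  [[0, 0, 0], 0],
  [[0, 0, 0], 0],
  [[0, 0, 0], 0],
], jaw=0, force=40)

```text
t: 3.9
ee_pos: [0.5986, -0.0379, 0.1818]
tool_rot: [0.997, 0.081, 0.0, -0.001]
force: [-2.6, 5.2, 3.0]
opening: 0.0099
grasp_force: 39.6
```

```bash
python3 - <<'E'
from h import *
o=r.observe(); p=o['ee_pos']; print(p,o['force'],o['opening'])
H=np.array([.6627,-.2071])
d=p[:2]-H; print(np.hypot(*d))
a0=np.arctan2(d[1],d[0]); R=np.hypot(*d)
for k in range(1,17):
    a=a0+np.radians(5.5*k); print(5.5*k,((H+R*np.array([np.cos(a),np.sin(a)])-p[:2])*1000).round().tolist())
E
```

```text
[ 0.59856682 -0.03790447  0.18178362] [-2.6183817   5.17695361  2.96931585] 0.009936202292841966
0.18094250804665973
5.5 [-16.0, -7.0]
11.0 [-31.0, -15.0]
16.5 [-45.0, -25.0]
22.0 [-59.0, -36.0]
27.5 [-71.0, -49.0]
33.0 [-82.0, -62.0]
38.5 [-91.0, -77.0]
44.0 [-100.0, -92.0]
49.5 [-106.0, -108.0]
55.0 [-111.0, -125.0]
60.5 [-115.0, -142.0]
66.0 [-117.0, -159.0]
71.5 [-117.0, -176.0]
77.0 [-115.0, -194.0]
82.5 [-112.0, -211.0]
88.0 [-107.0, -227.0]
```

```bash
python3 - <<'E'
from h import *
o=r.observe(); p=o['ee_pos']+np.array([0,.001,0])
H=np.array([.6626,-.2011])
d=p[:2]-H; print(np.hypot(*d))
a0=np.arctan2(d[1],d[0]); R=np.hypot(*d)
for k in range(1,17):
    a=a0+np.radians(5*k); print(5*k,((H+R*np.array([np.cos(a),np.sin(a)])-p[:2])*1000).round().tolist())
E
```

```text
0.1762396643610632
5 [-14.0, -6.0]
10 [-28.0, -14.0]
15 [-40.0, -22.0]
20 [-52.0, -32.0]
25 [-63.0, -42.0]
30 [-74.0, -54.0]
35 [-83.0, -66.0]
40 [-91.0, -80.0]
45 [-97.0, -93.0]
50 [-103.0, -108.0]
55 [-107.0, -122.0]
60 [-110.0, -138.0]
65 [-112.0, -153.0]
70 [-112.0, -168.0]
75 [-111.0, -184.0]
80 [-109.0, -199.0]
```

Request:
apply_moves([
  [[-7, -1, 0], 2.5],
  [[-14, -4, 0], 5],
  [[-28, -12, 0], 10],
  [[-40, -20, 0], 15],
  [[-52, -30, 0], 20],
  [[-63, -40, 0], 25],
  [[-74, -52, 0], 30],
  [[-83, -64, 0], 35],
  [[-91, -78, 0], 40],
  [[-97, -92, 0], 45],
  [[-97, -92, 0], 45],
  [[-97, -92, 0], 45],
])

```text
t: 5.1
ee_pos: [0.5011, -0.1325, 0.1817]
tool_rot: [0.891, 0.454, -0.0, 0.0]
force: [-4.4, 0.4, 6.7]
opening: 0.0103
grasp_force: 40.1
```

Request:
apply_moves([
  [[-6, -15, 0], 5],
  [[-10, -29, 0], 10],
  [[-13, -45, 0], 15],
  [[-15, -60, 0], 20],
  [[-15, -75, 0], 25],
  [[-14, -91, 0], 30],
  [[-12, -106, 0], 35],
  [[-12, -106, 0], 35],
  [[-12, -106, 0], 35],
])

```text
t: 6.0
ee_pos: [0.4912, -0.2379, 0.1818]
tool_rot: [0.713, 0.702, 0.001, 0.001]
force: [5.6, 0.2, 0.5]
opening: 0.0101
grasp_force: 40.2
```

Request:
apply_moves([
  [[0, 0, 0], 0],
  [[0, 0, 0], 0],
  [[0, 0, 0], 0],
  [[0, 0, 0], 0],
  [[0, 0, 0], 0],
  [[0, 0, 50], 0],
  [[0, 0, 100], 0],
  [[0, 0, 150], 0],
  [[0, 0, 150], 0],
  [[0, 0, 150], 0],
], jaw=1)

```text
t: 7.0
ee_pos: [0.4902, -0.2378, 0.3328]
tool_rot: [0.712, 0.702, 0.0, 0.001]
force: [-0.5, 0.2, -1.8]
opening: 0.0855
grasp_force: 0.0
```

```bash
python3 - <<'E'
from h import *
o=r.observe(); print(o['ee_pos'],o['qpos'].round(2))
L=[.65509669,.02674409,.03271016]; H=L2W(L,[0,.228,.197])[0]; ps=L[2]
for b in(0,.02):print('tab',L2W(L,[.019,.228-.241,.197+b]).round(4))
print(np.degrees(ps),H)
E
```

```text
[ 0.49015642 -0.23783924  0.33275193] [ 0.74  0.21 -0.42  1.39  0.08  1.56  0.31]
tab [[0.6745 0.0144 0.197 ]]
tab [[0.6745 0.0144 0.217 ]]
1.874154115197645 [0.6476401  0.25462213 0.197     ]
```

Request:
apply_moves([
  [[30, 42, 0], 0],
  [[60, 84, 0], 1],
  [[90, 126, 0], 2],
  [[120, 168, 0], 2.7],
  [[150, 210, 0], 2.7],
  [[184, 252, -20], 2.7],
  [[184, 252, -20], 2.7],
  [[184, 252, -20], 2.7],
  [[184, 252, -20], 2.7],
])

```text
t: 7.9
ee_pos: [0.6732, 0.0135, 0.31]
tool_rot: [0.696, 0.718, -0.001, -0.001]
force: [-0.1, -0.6, 0.7]
opening: 0.0853
grasp_force: 0.0
```

```bash
python3 - <<'E'
from h import *
s=cam('wrist'); save(s,'w2'); t=cam('top');save(t,'t2')
L=[.65509669,.02674409,.03271016]
for q in (s,t): print([proj(q,L2W(L,[.019+a,-.013+b,.214])).round().tolist()[0] for a in(-.006,.006) for b in (-.014,.014)])
E
```

```text
[[310.0, 259.0], [310.0, 223.0], [326.0, 259.0], [327.0, 223.0]]
[[342.0, 165.0], [329.0, 165.0], [342.0, 159.0], [329.0, 160.0]]
```

View pics/w2.png

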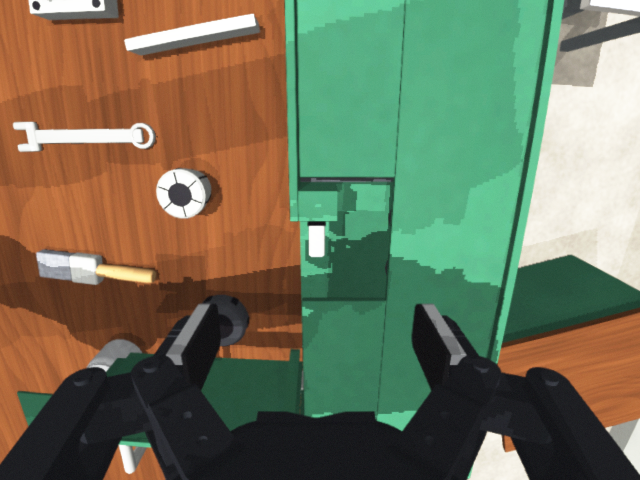

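The wrist view shows the white thumb piece at x 309–325, y 222–257, which matches the prediction to about 1 mm. The active leaf is wide open at lower left.

Request:
apply_moves([
  [[0, 1, 0], 0],
  [[0, 1, 0], 0],
  [[0, 1, 0], 0],
  [[0, 1, -30], 0],
  [[0, 1, -60], 0],
  [[0, 1, -90], 0],
  [[0, 1, -105], 0],
  [[0, 1, -120], 0],
  [[0, 1, -120], 0],
  [[0, 1, -120], 0],
], jaw=0.5)

```text
t: 9.0
ee_pos: [0.6741, 0.0154, 0.1923]
tool_rot: [0.696, 0.718, 0.0, 0.0]
force: [0.3, 0.3, 0.6]
opening: 0.0424
grasp_force: 0.0
```

Request:
apply_moves([
  [[0, 0, 0], 0],
  [[0, 0, 0], 0],
  [[0, 0, 0], 0],
  [[0, 0, 0], 0],
  [[0, 0, 0], 0],
  [[0, 0, 0], 0],
  [[0, 0, 0], 0],
], jaw=0, force=60)

```text
t: 9.7
ee_pos: [0.6735, 0.0154, 0.1928]
tool_rot: [0.696, 0.718, 0.0, 0.0]
force: [-3.2, -0.3, 5.7]
opening: 0.0111
grasp_force: 60.7
```

Request:
apply_moves([
  [[0, 0, 5], 0],
  [[0, 0, 10], 0],
  [[0, 0, 15], 0],
  [[0, 0, 20], 0],
  [[0, 0, 22], 0],
  [[0, 0, 22], 0],
  [[0, 0, 22], 0],
  [[0, 0, 22], 0],
])

```text
t: 10.5
ee_pos: [0.6735, 0.0154, 0.2137]
tool_rot: [0.696, 0.718, 0.0, 0.0]
force: [-4.4, 0.9, 2.0]
opening: 0.0111
grasp_force: 60.2
```

```bash
python3 - <<'E'
from h import *
o=r.observe(); p=o['ee_pos']; print(p)
H=np.array([.6476,.2546]); d=p[:2]-H; R=np.hypot(*d); print(R)
a0=np.arctan2(d[1],d[0])
for k in range(1,20):
    a=a0-np.radians(5*k); print(-5*k,((H+R*np.array([np.cos(a),np.sin(a)])-p[:2])*1000).round().tolist())
E
```

```text
[0.67350565 0.01544042 0.21367083]
0.24055852763613547
-5 [-21.0, -1.0]
-10 [-42.0, -1.0]
-15 [-63.0, 1.0]
-20 [-83.0, 6.0]
-25 [-104.0, 11.0]
-30 [-123.0, 19.0]
-35 [-142.0, 28.0]
-40 [-160.0, 39.0]
-45 [-177.0, 52.0]
-50 [-192.0, 66.0]
-55 [-207.0, 81.0]
-60 [-220.0, 97.0]
-65 [-232.0, 115.0]
-70 [-242.0, 133.0]
-75 [-250.0, 152.0]
-80 [-257.0, 172.0]
-85 [-262.0, 193.0]
-90 [-265.0, 213.0]
-95 [-266.0, 234.0]
```

Request:
apply_moves([
  [[-4, 0, 0], -1],
  [[-10, 0, 0], -2.5],
  [[-21, -1, 0], -5],
  [[-32, -1, 0], -7.5],
  [[-42, -1, 0], -10],
  [[-63, 1, 0], -15],
  [[-83, 6, 0], -20],
  [[-104, 11, 0], -25],
  [[-123, 19, 0], -30],
  [[-142, 28, 0], -35],
  [[-160, 39, 0], -40],
  [[-177, 52, 0], -45],
  [[-192, 66, 0], -50],
  [[-207, 81, 0], -55],
  [[-220, 97, 0], -60],
  [[-220, 97, 0], -60],
  [[-220, 97, 0], -60],
])

```text
t: 12.2
ee_pos: [0.452, 0.112, 0.213]
tool_rot: [0.962, 0.274, -0.001, 0.0]
force: [-5.7, -2.1, 1.0]
opening: 0.0105
grasp_force: 60.3
```

Request:
apply_moves([
  [[-12, 18, 0], -5],
  [[-22, 36, 0], -10],
  [[-30, 55, 0], -15],
  [[-37, 75, 0], -20],
  [[-42, 96, 0], -25],
  [[-42, 96, 0], -25],
  [[-42, 96, 0], -25],
])

```text
t: 12.9
ee_pos: [0.4095, 0.2085, 0.2126]
tool_rot: [0.998, 0.06, -0.002, 0.0]
force: [-8.8, -1.7, 1.1]
opening: 0.0107
grasp_force: 60.3
```

Request:
apply_moves([
  [[0, 0, 0], 0],
  [[0, 0, 0], 0],
  [[0, 0, 0], 0],
  [[0, 0, 0], 0],
  [[0, 0, 40], 0],
  [[0, 0, 80], 0],
  [[0, 0, 120], 0],
  [[0, 0, 120], 0],
  [[0, 0, 120], 0],
], jaw=0.4)

```text
t: 13.8
ee_pos: [0.4121, 0.2085, 0.3339]
tool_rot: [0.998, 0.059, 0.001, -0.0]
force: [0.4, -0.4, -0.1]
opening: 0.034
grasp_force: 0.0
```

```bash
python3 - <<'E'
from h import *
o=r.observe(); print(o['qpos'].round(2))
t=cam('top'); c=cv2.cvtColor(t['color'][80:380,140:480],cv2.COLOR_RGB2BGR)
cv2.imwrite('pics/t3.png',cv2.resize(c,None,fx=2,fy=2,interpolation=cv2.INTER_CUBIC))
w=cam('wrist'); save(w,'w3')
E
```

```text
[ 0.06  0.02 -0.6   1.58  0.01  1.54 -2.  ]
```

View pics/t3.png

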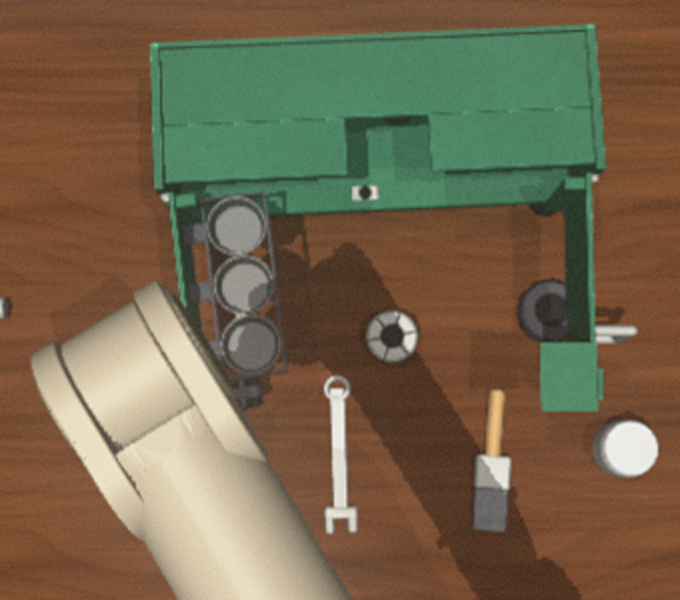

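Both leaves are open. The three cups are at crop pixels (237,226), (244,286) and (250,345). Collet A is hidden by the arm, and collet B is at (391,336).

```bash
python3 - <<'E'
from h import *
from scipy.optimize import minimize_scalar
t=cam('top'); px=np.array([(237,226),(244,286),(250,345)])/2+[140,80]
m=ray(t,px,.179); print(m.round(4).tolist())
L=[.65509669,.02674409,.03271016]; H=L2W(L,[0,.228,0])[0,:2]
def pk(th):
    a=L[2]-th; x=np.array([np.cos(a),np.sin(a)]); y=np.array([-np.sin(a),np.cos(a)])
    return np.array([H+.066*x-d*y for d in(.037,.103,.169)]),H+.019*x-.241*y
f=minimize_scalar(lambda th:((pk(th)[0]-m[:,:2])**2).sum(),bounds=(1,1.75),method='bounded')
print(f.x,pk(f.x)[0].round(4).tolist(),pk(f.x)[1].round(4))
s=cam('wrist'); print(proj(s,np.c_[pk(f.x)[0],[.179]*3]).round(), proj(s,[[.4752,.3577,.046]]))
E
```

```text
[[0.616, 0.1844, 0.179], [0.5492, 0.177, 0.179], [0.4843, 0.1707, 0.179]]
1.5041677560859665 [[0.6174, 0.1853], [0.5517, 0.1787], [0.486, 0.1722]] [0.4097 0.2118]
[[380. -43.]
 [375.  53.]
 [370. 139.]] [[199.61201151 125.41854626]]
```

View pics/w3.png

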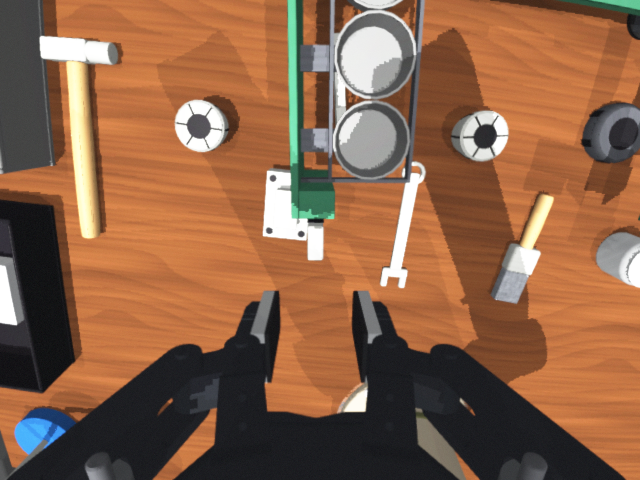

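The wrist view shows the cup mouths at (375,54) and (371,140), which agrees with the model to about 1 px. Collet A is at (200,126) and collet B at (484,135).

Request:
apply_moves([
  [[20, 45, 0], 0],
  [[40, 90, 0], 0],
  [[63, 149, 0], 0],
  [[63, 149, 0], 0],
  [[63, 149, 0], 0],
  [[63, 149, -50], 0],
  [[63, 149, -100], 0],
  [[63, 149, -150], 0],
  [[63, 149, -200], 0],
  [[63, 149, -200], 0],
  [[63, 149, -200], 0],
], jaw=1)

```text
t: 15.1
ee_pos: [0.4747, 0.3562, 0.1342]
tool_rot: [0.998, 0.059, -0.0, 0.0]
force: [1.5, 0.8, 1.0]
opening: 0.0854
grasp_force: 0.0
```

```bash
python3 - <<'E'
from h import *
s=cam('wrist'); save(s,'w4'); g=cv2.cvtColor(s['color'],cv2.COLOR_RGB2GRAY)
print(s['o']['ee_pos'],proj(s,[[.4750,.3580,.046]]))
cv2.imwrite('pics/w4.png',cv2.cvtColor(s['color'],cv2.COLOR_RGB2BGR)[100:400,120:520])
E
```

```text
[0.47468545 0.35623759 0.13418064] [[314.84122631 243.02646767]]
```

View pics/w4.png

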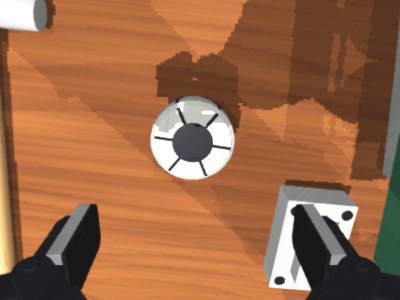

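The crop shows collet A's bore at (192,142), about 2 mm to the left of the estimate. The insert block at lower right is clear of the finger.

Request:
apply_moves([
  [[1, 3, -30], 0],
  [[1, 3, -60], 0],
  [[1, 3, -85], 0],
  [[1, 3, -100], 0],
  [[1, 3, -111], 0],
  [[1, 3, -111], 0],
  [[1, 3, -111], 0],
])

```text
t: 15.85
ee_pos: [0.4764, 0.361, 0.0238]
tool_rot: [0.998, 0.06, 0.001, -0.001]
force: [0.8, 0.0, 0.0]
opening: 0.0854
grasp_force: 0.0
```

Request:
apply_moves([
  [[0, 0, 0], 0],
  [[0, 0, 0], 0],
  [[0, 0, 0], 0],
  [[0, 0, 0], 0],
  [[0, 0, 0], 0],
  [[0, 0, 0], 0],
], jaw=0, force=70)

```text
t: 16.45
ee_pos: [0.4765, 0.3607, 0.0239]
tool_rot: [0.998, 0.059, 0.001, -0.0]
force: [-1.0, -2.4, 7.4]
opening: 0.0581
grasp_force: 75.9
```

Request:
apply_moves([
  [[0, 0, 15], 0],
  [[0, 0, 40], 0],
  [[0, 0, 80], 0],
  [[0, 0, 120], 0],
  [[0, 0, 160], 0],
  [[0, 0, 200], 0],
  [[0, 0, 240], 0],
  [[0, 0, 280], 0],
  [[0, 0, 300], 0],
  [[0, 0, 300], 0],
  [[0, 0, 300], 0],
])

```text
t: 17.55
ee_pos: [0.4751, 0.3602, 0.3217]
tool_rot: [0.998, 0.06, -0.0, 0.0]
force: [-0.4, -0.1, -5.3]
opening: 0.0583
grasp_force: 76.9
```

```bash
python3 - <<'E'
from h import *
s=cam('wrist'); print(s['o']['ee_pos'],s['o']['opening'],s['o']['force']); cv2.imwrite('pics/w5.png',cv2.cvtColor(s['color'],cv2.COLOR_RGB2BGR)[180:480,120:520])
E
```

```text
[0.47513155 0.3601827  0.3216864 ] 0.05829716557254562 [-0.42478936 -0.0854115  -5.25827544]
```

View pics/w5.png

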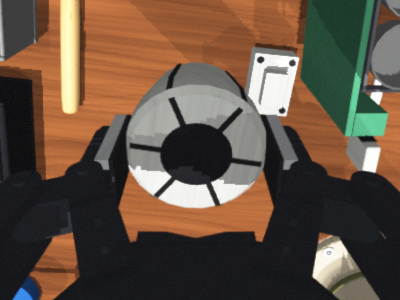

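The collet is held upright, with its bore at crop (196,154).

```bash
python3 - <<'E'
from h import *
s=cam('wrist'); p=s['o']['ee_pos']; c=ray(s,[(316,334)],p[2]+.0225)[0]; print((c-p).round(4)); print(((np.array([.5517,.1787])-c[:2])*1000).round(1),((np.array([.486,.1722])-c[:2])*1000).round(1))
E
```

```text
[-0.0007  0.0011  0.0225]
[  77.3 -182.2] [  11.6 -188.7]
```

Request:
apply_moves([
  [[10, -25, 0], 0],
  [[25, -60, 0], 0],
  [[45, -105, 0], 0],
  [[60, -145, 0], 0],
  [[70, -170, 0], 0],
  [[77, -182, 0], 0],
  [[77, -182, 0], 0],
  [[77, -182, -30], 0],
  [[77, -182, -60], 0],
  [[77, -182, -85], 0],
  [[77, -182, -105], 0],
  [[77, -182, -105], 0],
  [[77, -182, -105], 0],
  [[77, -182, -105], 0],
])

```text
t: 19.05
ee_pos: [0.5529, 0.1796, 0.2188]
tool_rot: [0.998, 0.06, 0.001, -0.001]
force: [0.7, -0.1, -3.2]
opening: 0.0582
grasp_force: 76.9
```

```bash
python3 - <<'E'
from h import *
s=cam('wrist'); p=s['o']['ee_pos'];print(p,s['o']['force'],proj(s,[[.5517,.1787,.179],[.486,.1722,.179],[.4097,.2118,.238]]),proj(s,p+[-.0007,.0011,.0225]))
cv2.imwrite('pics/w6.png',cv2.cvtColor(s['color'],cv2.COLOR_RGB2BGR)[180:480,120:520])
E
```

```text
[0.55286788 0.17963392 0.21875945] [ 0.68982568 -0.06087372 -3.16347491] [[319.14913633 273.39857073]
 [316.53956511 365.88418573]
 [232.4281817  531.93013608]] [[315.82977888 333.85141318]]
```

View pics/w6.png

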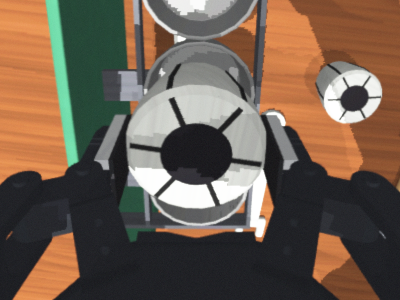

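The collet sits over pocket 2, whose rim is centred at about crop x 198, as predicted.

Request:
apply_moves([
  [[-1, -1, -8], 0],
  [[-1, -1, -16], 0],
  [[-1, -1, -24], 0],
  [[-1, -1, -30], 0],
  [[-1, -1, -34], 0],
  [[-1, -1, -36], 0],
  [[-1, -1, -36], 0],
  [[-1, -1, -36], 0],
])

```text
t: 19.9
ee_pos: [0.5517, 0.1774, 0.1815]
tool_rot: [0.998, 0.06, 0.0, -0.0]
force: [1.1, 0.1, -3.9]
opening: 0.0579
grasp_force: 77.0
```

Request:
apply_moves([
  [[0, 0, -1], 0],
  [[0, 0, -1], 0],
  [[0, 0, -1], 0],
  [[0, 0, -1], 0],
  [[0, 0, -1], 0],
  [[0, 0, 0], 0],
  [[0, 0, 30], 0],
  [[0, 0, 60], 0],
  [[0, 0, 100], 0],
  [[0, 0, 140], 0],
  [[0, 0, 140], 0],
  [[0, 0, 140], 0],
], jaw=0.85)

```text
t: 21.1
ee_pos: [0.552, 0.1776, 0.3223]
tool_rot: [0.998, 0.06, 0.001, -0.0]
force: [-0.6, -0.7, -1.1]
opening: 0.0727
grasp_force: 0.0
```

```bash
python3 - <<'E'
from h import *
s=cam('wrist'); save(s,'w7'); print(s['o']['ee_pos'],s['o']['opening'],proj(s,[[.5517,.1787,.202],[.486,.1722,.179],[.5056,.0105,.046]]))
E
```

```text
[0.55197963 0.17763339 0.32230159] 0.07265297117733338 [[315.81837879 231.11154855]
 [314.30719378 291.27604641]
 [438.52996383 244.05543144]]
```

View pics/w7.png

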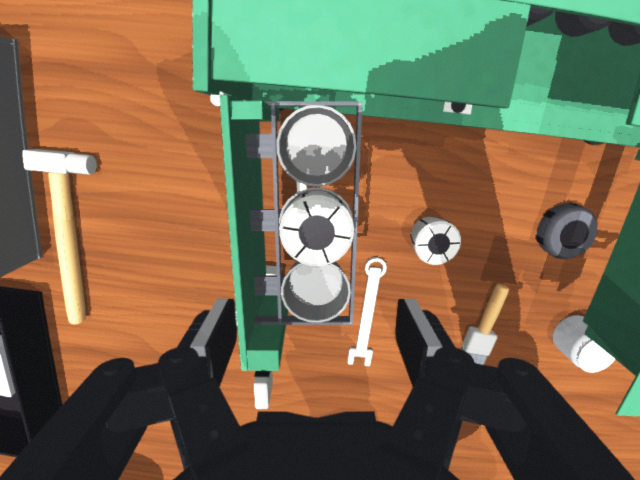

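Collet A is home in pocket 2: its bore at (316,232) is as predicted. Collet B is still in place at (439,243).

Request:
apply_moves([
  [[-10, -40, 0], 0],
  [[-22, -80, 0], 0],
  [[-33, -120, 0], 0],
  [[-46, -168, 0], 0],
  [[-46, -168, 0], 0],
  [[-46, -168, -50], 0],
  [[-46, -168, -100], 0],
  [[-46, -168, -150], 0],
  [[-46, -168, -190], 0],
  [[-46, -168, -190], 0],
  [[-46, -168, -190], 0],
], jaw=1)

```text
t: 22.25
ee_pos: [0.5051, 0.0095, 0.1312]
tool_rot: [0.998, 0.06, -0.001, -0.0]
force: [0.6, 0.6, 0.9]
opening: 0.0858
grasp_force: 0.0
```

```bash
python3 - <<'E'
from h import *
s=cam('wrist'); print(s['o']['ee_pos'],proj(s,[[.5056,.0102,.046]]))
R,t=pose(s); u,v=proj(s,[[.5056,.0102,.046]])[0].astype(int)
g=cv2.cvtColor(s['color'],cv2.COLOR_RGB2GRAY)[v-50:v+50,u-50:u+50]
n,l,st,ce=cv2.connectedComponentsWithStats((g<70).astype('uint8'))
for i in range(1,n):
    if st[i,4]>200: c=ce[i]+[u-50,v-50]; print(st[i,4],c,ray(s,[c],.046).round(4))
E
```

```text
[0.5050631  0.00947145 0.13119348] [[316.50453225 244.11973751]]
```

```bash
python3 - <<'E'
from h import *
s=cam('wrist'); cv2.imwrite('pics/w8.png',cv2.cvtColor(s['color'],cv2.COLOR_RGB2BGR))
E
```

```text
(no output)
```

View pics/w8.png

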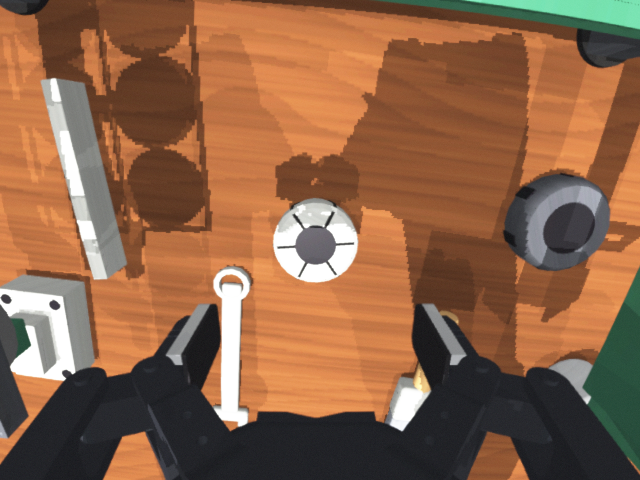

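Collet B's bore is at (316,245), as predicted. The spanner ring at (231,283) is clear of the finger.

Request:
apply_moves([
  [[0, 1, -30], 0],
  [[0, 1, -60], 0],
  [[0, 1, -85], 0],
  [[0, 1, -100], 0],
  [[0, 1, -108], 0],
  [[0, 1, -108], 0],
  [[0, 1, -108], 0],
])

```text
t: 23.05
ee_pos: [0.5069, 0.0104, 0.0248]
tool_rot: [0.998, 0.06, 0.001, 0.0]
force: [-0.8, -0.1, 0.6]
opening: 0.0855
grasp_force: 0.0
```

Request:
apply_moves([
  [[0, 0, 0], 0],
  [[0, 0, 0], 0],
  [[0, 0, 0], 0],
  [[0, 0, 0], 0],
  [[0, 0, 0], 0],
  [[0, 0, 0], 0],
], jaw=0, force=70)

```text
t: 23.65
ee_pos: [0.5065, 0.0101, 0.0251]
tool_rot: [0.998, 0.06, 0.001, 0.0]
force: [-3.4, -1.3, 13.5]
opening: 0.058
grasp_force: 72.3
```

Request:
apply_moves([
  [[0, 0, 15], 0],
  [[0, 0, 40], 0],
  [[0, 0, 80], 0],
  [[0, 0, 120], 0],
  [[0, 0, 160], 0],
  [[0, 0, 200], 0],
  [[0, 0, 240], 0],
  [[0, 0, 280], 0],
  [[0, 0, 300], 0],
  [[0, 0, 300], 0],
  [[0, 0, 300], 0],
])

```text
t: 24.75
ee_pos: [0.5051, 0.0103, 0.3219]
tool_rot: [0.998, 0.06, -0.001, -0.0]
force: [0.4, 0.4, -6.4]
opening: 0.0582
grasp_force: 77.9
```

```bash
python3 - <<'E'
from h import *
s=cam('wrist'); o=s['o']; print(o['ee_pos'],o['opening'],o['force'],((np.array([.486,.1722])-o['ee_pos'][:2])*1000).round(1))
u,v=316,334; g=s['color'][v-60:v+60,u-60:u+60].max(2)
n,l,st,ce=cv2.connectedComponentsWithStats((g<80).astype('uint8'))
for i in range(1,n):
    if st[i,4]>500: print(st[i],ce[i]+[u-60,v-60])
save(s,'w9')
E
```

```text
[0.50505969 0.01025204 0.32194229] 0.058206338026931585 [ 0.38691144  0.35288221 -6.35464906] [-19.1 161.9]
[   0    4  120  101 4010] [315.75311721 328.87182045]
```

Request:
apply_moves([
  [[-3, 25, 0], 0],
  [[-8, 60, 0], 0],
  [[-13, 100, 0], 0],
  [[-17, 140, 0], 0],
  [[-19, 162, 0], 0],
  [[-19, 162, 0], 0],
  [[-19, 162, -30], 0],
  [[-19, 162, -60], 0],
  [[-19, 162, -85], 0],
  [[-19, 162, -103], 0],
  [[-19, 162, -103], 0],
  [[-19, 162, -103], 0],
  [[-19, 162, -103], 0],
])

```text
t: 26.1
ee_pos: [0.4871, 0.1722, 0.2211]
tool_rot: [0.998, 0.059, 0.001, -0.0]
force: [0.0, 0.8, -5.3]
opening: 0.0582
grasp_force: 77.9
```

```bash
python3 - <<'E'
from h import *
s=cam('wrist'); p=s['o']['ee_pos'];print(p,s['o']['force'])
cv2.imwrite('pics/w10.png',cv2.cvtColor(s['color'],cv2.COLOR_RGB2BGR)[180:480,120:520])
E
```

```text
[0.48706109 0.17223828 0.22108096] [ 0.03613127  0.76536416 -5.29899668]
```

View pics/w10.png

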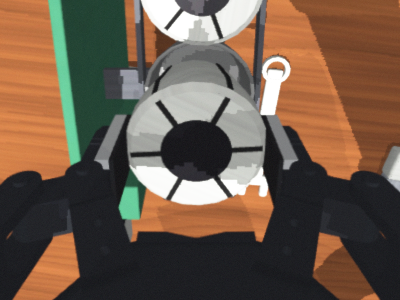

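Collet B is over pocket 3, with the cup rim centred at about crop x 200 and the collet at 197.

Request:
apply_moves([
  [[0, -1, -8], 0],
  [[0, -1, -16], 0],
  [[0, -1, -24], 0],
  [[0, -1, -30], 0],
  [[0, -1, -34], 0],
  [[0, -1, -37], 0],
  [[0, -1, -37], 0],
  [[0, -1, -37], 0],
])

```text
t: 26.95
ee_pos: [0.4865, 0.1711, 0.1832]
tool_rot: [0.998, 0.06, -0.0, 0.0]
force: [-1.0, -1.1, -6.8]
opening: 0.0581
grasp_force: 77.9
```

Request:
apply_moves([
  [[0, 0, -1], 0],
  [[0, 0, -1], 0],
  [[0, 0, -1], 0],
  [[0, 0, -1], 0],
  [[0, 0, -1], 0],
  [[0, 0, 0], 0],
  [[0, 0, 30], 0],
  [[0, 0, 60], 0],
  [[0, 0, 100], 0],
  [[0, 0, 140], 0],
  [[0, 0, 140], 0],
  [[0, 0, 140], 0],
], jaw=0.85)

```text
t: 28.15
ee_pos: [0.487, 0.1716, 0.3242]
tool_rot: [0.998, 0.06, 0.001, -0.0]
force: [0.1, 0.3, -0.1]
opening: 0.0723
grasp_force: 0.0
```

```bash
python3 - <<'E'
from h import *
s=cam('wrist'); save(s,'w11'); print(s['o']['ee_pos'],proj(s,[[.5517,.1787,.202],[.486,.1722,.202],[.4097,.2118,.235]]))
L=[.65509669,.02674409,.03271016]; H=np.array([.6476,.2546])
E
```

```text
[0.48700393 0.17157639 0.32415046] [[318.10413919 148.05753094]
 [316.22701655 231.32980323]
 [255.24802632 329.17882548]]
```

View pics/w11.png

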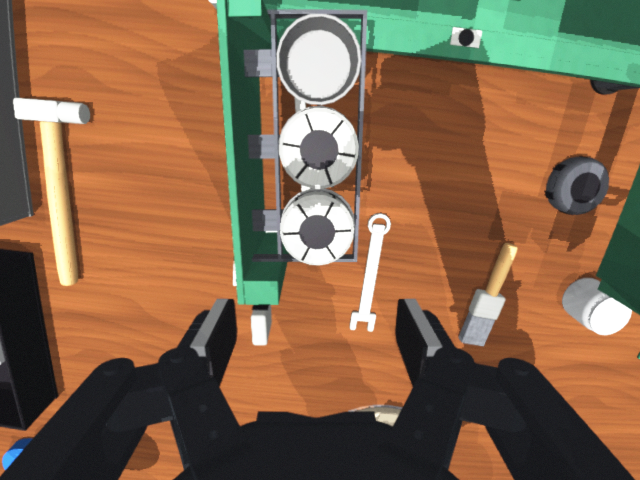

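Both collets are home, with bores at (318,150) and (316,232) as predicted. The thumb piece is at about (261,325), close to where it was released.

Request:
apply_moves([
  [[-35, 17, 0], 0],
  [[-77, 37, 0], 0],
  [[-77, 37, 0], 0],
  [[-77, 37, 0], 0],
  [[-77, 37, -30], 0],
  [[-77, 37, -60], 0],
  [[-77, 37, -85], 0],
  [[-77, 37, -100], 0],
  [[-77, 37, -111], 0],
  [[-77, 37, -111], 0],
  [[-77, 37, -111], 0],
], jaw=0.4)

```text
t: 29.3
ee_pos: [0.4098, 0.2076, 0.213]
tool_rot: [0.998, 0.059, -0.0, 0.0]
force: [-7.7, -2.5, 13.4]
opening: 0.0343
grasp_force: 6.9
```

Request:
apply_moves([
  [[0, 0, 0], 0],
  [[0, 0, 0], 0],
  [[0, 0, 0], 0],
  [[0, 0, 0], 0],
  [[0, 0, 0], 0],
  [[0, 0, 0], 0],
], jaw=0, force=60)

```text
t: 29.9
ee_pos: [0.4102, 0.208, 0.2138]
tool_rot: [0.998, 0.059, 0.0, 0.0]
force: [-8.0, -2.7, 18.5]
opening: 0.0001
grasp_force: 9.6
```

```bash
python3 - <<'E'
from h import *
o=r.observe(); p=o['ee_pos']; print(p,o['tool_rot'])
H=np.array([.6476,.2546]); d=p[:2]-H; R=np.hypot(*d); a0=np.arctan2(d[1],d[0])
e=np.array([.6735,.0154])-H; print(R,np.hypot(*e),'dtheta',np.degrees((np.arctan2(e[1],e[0])-a0)%(2*np.pi)))
R2=np.hypot(*e)
for k in range(1,19):
    a=a0+np.radians(5*k); print(5*k,((H+(R+(R2-R)*k/17)*np.array([np.cos(a),np.sin(a)])-p[:2])*1000).round().tolist())
E
```

```text
[0.41021339 0.2080061  0.21379123] [9.98252311e-01 5.90946541e-02 3.71866222e-04 8.51657729e-05]
0.24191608456259084 0.24059810888699854 dtheta 85.07501014298325
5 [5.0, -20.0]
10 [12.0, -40.0]
15 [20.0, -60.0]
20 [31.0, -78.0]
25 [42.0, -96.0]
30 [55.0, -112.0]
35 [70.0, -127.0]
40 [86.0, -141.0]
45 [103.0, -154.0]
50 [121.0, -165.0]
55 [140.0, -174.0]
60 [159.0, -181.0]
65 [180.0, -187.0]
70 [200.0, -191.0]
75 [221.0, -194.0]
80 [242.0, -194.0]
85 [263.0, -193.0]
90 [284.0, -189.0]
```

Request:
apply_moves([
  [[0, 0, 20], 0],
  [[0, 0, 50], 0],
  [[0, 0, 90], 0],
  [[0, 0, 130], 0],
  [[0, 0, 130], 0],
  [[0, 0, 130], 0],
  [[0, 0, 130], 0],
], jaw=0.4)

```text
t: 30.6
ee_pos: [0.4096, 0.2076, 0.3409]
tool_rot: [0.998, 0.059, -0.001, 0.0]
force: [-0.3, 0.3, -0.3]
opening: 0.0341
grasp_force: 0.0
```

```bash
cat > a.py <<'E'
from h import *
s=cam('wrist'); save(s,'w12'); o=s['o']; print(o['ee_pos'],o['force'])
im=s['color'][120:330,180:460].astype(int)
m=((im.min(2)>130)&(im.max(2)-im.min(2)<40)).astype('uint8')
n,l,st,ce=cv2.connectedComponentsWithStats(m)
for i in range(1,n):
    if st[i,4]>80: print(st[i,:4]+[180,120,0,0],st[i,4],(ce[i]+[180,120]).round(1))
for z in(.235,.214): print(z,proj(s,[[.410,.208,z]]).round(1))
sub=s['color'][190:300:5,250:370:4]
for row in sub: print(''.join('W' if p.min()>150 and p.max()-p.min()<50 else 'g' if int(p[1])>int(p[0])+15 else 'b' if int(p[0])>int(p[2])+40 else 'k' if p.max()<60 else '.' for p in row))
E
python3 a.py
```

```text
[0.40959532 0.20763603 0.34092512] [-0.31619119  0.29988776 -0.29819091]
[330 120  11  33] 204 [333.4 134.3]
[338 120  76  56] 2377 [374.7 147.8]
[314 126  15  22] 263 [321.9 135.1]
[379 159  45 125] 1578 [401.5 225.4]
[264 167  45  70] 2143 [282.5 204.5]
[311 216  15  29] 391 [317.5 230.3]
0.235 [[316.7 235.3]]
0.214 [[316.6 227.4]]
bbbbWWWWWWWgggggggggggbbbbbbbb
bbbbWWWWWWWWggggggggggbbbbbbbb
bbbbWWWWWWWWggggggggggbbbbbbbb
bbbbWWWWWWWWggggggggggbbbbbbbb
bbbbWWWWWWWWggggggggggbbbbbbbb
bbbbWWWWWWWWWWWkkkkbbbbbbbbbbb
bbbbWWWWWWWWWWW.WWWbbbbbbbbbbb
bbbbW.WWWWWWWWWbWWWbbbbbbbbbbb
bbbbWWWWWWWW..WbWWWbbbbbbbbbbb
bbbbbbbbbbWWWWWbWWWbbbbbbbbbbb
bbbbbbbbbbbbbbbbWWWbbbbbbbbbbb
bbbbbbbbbbbbbbbbbbbbbbbbbbbbbb
bbbbbbbbbbbbbbbbbbbbbbbbbbbbbb
bbbbbbbbbbbbbbbbbbbbbbbbbbbbbb
bbbbbbbbbbbbbbbbbbbbbbbbbbbbbb
bbbbbbbbbbbbbbbbbbbbbbbbbbbbbb
bbbbbbbbbbbbbbbbbbbbbbbbbbbbbb
bbbbbbbbbbbbbbbbbbbbbbbbbbbbbb
bbbbbbbbbbbbbbbbbbbbbbbbbbbbbb
bbbbbbbbbbbbbbbbbbbbbbbbbbbbbb
bbbbbbbbbbbbbbbbbbbbbbbbbbbbbb
bbbb..kkbbbbbbbbbbbbbbbbbbk...
```

```bash
python3 - <<'E'
from h import *
s=cam('wrist')
for z in(.214,.224,.235): 
    w=ray(s,[(311,216),(325.5,216),(311,245),(325.5,245)],z); print(z,w.mean(0).round(4),(w[1]-w[0]).round(4),(w[2]-w[0]).round(4))
t=cam('top'); print(proj(t,[[.410,.208,.214],[.410,.208,.235]]))
S=cam('scene'); print(proj(S,[[.410,.208,.197],[.410,.208,.214],[.410,.208,.235]]).round(1))
u,v=proj(S,[[.410,.208,.205]])[0].astype(int)
for row in S['color'][v-16:v+16:1,u-14:u+14]: print(''.join('W' if p.min()>150 and p.max()-p.min()<50 else 'g' if int(p[1])>int(p[0])+15 else 'b' if int(p[0])>int(p[2])+40 else 'k' if p.max()<60 else '.' for p in row))
print(v-16,u-14)
E
```

```text
0.214 [0.4071 0.2063 0.214 ] [ 0.0014 -0.0118  0.    ] [-0.025  -0.0029  0.    ]
0.224 [0.4102 0.2068 0.224 ] [ 0.0014 -0.0113  0.    ] [-0.0241 -0.0028  0.    ]
0.235 [0.4136 0.2073 0.235 ] [ 0.0013 -0.0109 -0.    ] [-0.0231 -0.0027 -0.    ]
[[246.12749762 286.40364211]
 [245.07650107 285.99292383]]
[[277.9 171.7]
 [277.5 165.8]
 [277.  158.3]]
bbbbbbbbbbbbbbbbbbbbbbbbbbbb
bbbbbbbbbbbbbbbbbbbbbbbbbbbb
bbbbbbbbbbbbbbbbbbbbbbbbbbbb
bbbbbbbbbbbbbbbbbbbbbbbbbbbb
bbbbbbbWbbbbbbbbbWWbbbbbbbbb
bbbbbbbbbbbbbbbbbbbbbbWbbbbb
bbbbbbbbbbbbbbbbbbbbbbbbbbbb
bbbbbbbbbbbbbbbbbbbbbbbbbbbb
bbbbbbbbbbbbbbbbbbbbbbbbbbbb
bbbbbbbbbbbbbbbbbbbbbggggggg
bbbbbbbbbbbbbbbbbbbb.ggggggg
bbbbbbbbbbbbbbbbbbb.gggggggg
bbbbbbbbb...........gggggggg
bbbbbbbbbWWWWWWWWWW.gggggggg
bbbbbbbbWWWWWWWWWWW.gggggggg
bbbbbbbbWWWWWWWWWWWWgggggggg
bbbbbbbbWWWWWWWWWWW.gggggggg
bbbbbbbbWW.WWWWW....gggggggg
bbbbbbbb............gggggggg
bbbbbbbb............gggggggg
bbbbbbbb............gggggggg
bbbbbbbb............gggggggg
bbbbbbbbb...........gggggggg
bbbbbbbbb...........gggggggg
bbbbbbbbb...........gggggggg
bbbbbbbbb...........gggggggg
bbbbbbbbb...........gggggggg
bbbbbbbbb............ggggggg
bbbbbbbbbbbbbbbbbbbbbggggggg
bbbbbbbbbbbbbbbbbbbbbggggggg
bbbbbbbbbbbbbbbbbbbbbggggggg
bbbbbbbbbbbbbbbbbbbbbggggggg
152 263
```

Request:
apply_moves([
  [[-2, -1, 0], 0],
  [[-2, -1, 0], 0],
  [[-2, -1, 0], 0],
  [[-2, -1, 0], 0],
  [[-2, -1, -30], 0],
  [[-2, -1, -60], 0],
  [[-2, -1, -90], 0],
  [[-2, -1, -110], 0],
  [[-2, -1, -120], 0],
  [[-2, -1, -120], 0],
  [[-2, -1, -120], 0],
], jaw=0.6)

```text
t: 31.9
ee_pos: [0.4081, 0.2076, 0.2232]
tool_rot: [0.998, 0.06, 0.001, -0.0]
force: [0.7, 0.2, 0.5]
opening: 0.0513
grasp_force: 0.0
```

Request:
apply_moves([
  [[0, 0, -5], 0],
  [[0, 0, -10], 0],
  [[0, 0, -10], 0],
  [[0, 0, -10], 0],
])

```text
t: 32.3
ee_pos: [0.4076, 0.2073, 0.2123]
tool_rot: [0.998, 0.06, 0.0, -0.0]
force: [1.1, 0.1, 1.2]
opening: 0.0513
grasp_force: 0.0
```

Request:
apply_moves([
  [[0, -1, -5], 0],
  [[0, -1, -10], 0],
  [[0, -1, -15], 0],
  [[0, -1, -20], 0],
  [[0, -1, -20], 0],
  [[0, -1, -20], 0],
])

```text
t: 32.9
ee_pos: [0.4075, 0.2063, 0.1921]
tool_rot: [0.998, 0.06, -0.0, -0.0]
force: [-0.6, -0.8, 0.3]
opening: 0.0512
grasp_force: 0.0
```

Request:
apply_moves([
  [[0, 0, 0], 0],
  [[0, 0, 0], 0],
  [[0, 0, 0], 0],
  [[0, 0, 0], 0],
  [[0, 0, 0], 0],
  [[0, 0, 0], 0],
  [[0, 0, 0], 0],
], jaw=0, force=60)

```text
t: 33.6
ee_pos: [0.4076, 0.2064, 0.1926]
tool_rot: [0.998, 0.06, 0.0, -0.0]
force: [-1.3, -1.7, 5.1]
opening: 0.0107
grasp_force: 59.3
```

Request:
apply_moves([
  [[0, 0, 5], 0],
  [[0, 0, 10], 0],
  [[0, 0, 15], 0],
  [[0, 0, 20], 0],
  [[0, 0, 22], 0],
  [[0, 0, 22], 0],
  [[0, 0, 22], 0],
])

```text
t: 34.3
ee_pos: [0.4077, 0.2063, 0.2146]
tool_rot: [0.998, 0.06, 0.0, 0.0]
force: [-0.4, -0.0, 1.2]
opening: 0.0108
grasp_force: 59.2
```

```bash
python3 - <<'E'
from h import *
o=r.observe(); p=o['ee_pos']; print(p,o['force'],o['opening'])
H=np.array([.6443,.2553]); d=p[:2]-H; R=np.hypot(*d); a0=np.arctan2(d[1],d[0]); print(R)
for k in list(range(5,85,5))+[82,83.5,85]:
    a=a0+np.radians(k); print(k,((H+R*np.array([np.cos(a),np.sin(a)])-p[:2])*1000).round().tolist())
E
```

```text
[0.40765333 0.2063449  0.21458782] [-0.37205893 -0.02257655  1.24596473] 0.010760192622433117
0.2416572947346461
5 [5.0, -20.0]
10 [12.0, -40.0]
15 [21.0, -60.0]
20 [31.0, -78.0]
25 [43.0, -95.0]
30 [56.0, -112.0]
35 [71.0, -127.0]
40 [87.0, -141.0]
45 [104.0, -153.0]
50 [122.0, -164.0]
55 [141.0, -173.0]
60 [161.0, -180.0]
65 [181.0, -186.0]
70 [202.0, -190.0]
75 [223.0, -192.0]
80 [244.0, -193.0]
82 [252.0, -192.0]
83.5 [258.0, -192.0]
85 [265.0, -191.0]
```

Request:
apply_moves([
  [[2, -10, 0], 2.5],
  [[5, -20, 0], 5],
  [[8, -30, 0], 7.5],
  [[12, -40, 0], 10],
  [[21, -60, 0], 15],
  [[31, -78, 0], 20],
  [[43, -95, 0], 25],
  [[56, -112, 0], 30],
  [[71, -127, 0], 35],
  [[87, -141, 0], 40],
  [[104, -153, 0], 45],
  [[122, -164, 0], 50],
  [[141, -173, 0], 55],
  [[161, -180, 0], 60],
  [[161, -180, 0], 60],
  [[161, -180, 0], 60],
])

```text
t: 35.9
ee_pos: [0.5684, 0.0246, 0.2136]
tool_rot: [0.835, 0.55, -0.001, 0.0]
force: [-0.2, -5.6, -2.0]
opening: 0.0108
grasp_force: 59.5
```

Request:
apply_moves([
  [[10, -3, 0], 2.5],
  [[20, -6, 0], 5],
  [[41, -10, 0], 10],
  [[62, -12, 0], 15],
  [[83, -13, 0], 20],
  [[91, -12, 0], 22],
  [[97, -12, 0], 23.5],
  [[101, -11, 0], 24.3],
  [[104, -11, 0], 25],
  [[105, -11, 0], 25],
  [[105, -11, 0], 25],
  [[105, -11, 0], 25],
])

```text
t: 37.1
ee_pos: [0.6729, 0.0134, 0.2136]
tool_rot: [0.697, 0.717, -0.001, 0.0]
force: [0.3, -6.1, -1.9]
opening: 0.0112
grasp_force: 59.6
```

Request:
apply_moves([
  [[1, 1, 0], 0],
  [[2, 2, 0], 0],
  [[3, 2, 0], 0],
  [[3, 2, 0], 0],
  [[3, 2, 0], 0],
])

```text
t: 37.6
ee_pos: [0.6737, 0.0135, 0.213]
tool_rot: [0.697, 0.717, -0.004, -0.001]
force: [-11.0, -10.7, 0.6]
opening: 0.0108
grasp_force: 60.3
```

Request:
apply_moves([
  [[0, -2, 0], 0],
  [[0, -2, -4], 0],
  [[0, -2, -8], 0],
  [[0, -2, -12], 0],
  [[0, -2, -16], 0],
  [[0, -2, -20], 0],
  [[0, -2, -22], 0],
  [[0, -2, -23], 0],
  [[0, -2, -23], 0],
  [[0, -2, -23], 0],
])

```text
t: 38.6
ee_pos: [0.6739, 0.0134, 0.1926]
tool_rot: [0.697, 0.717, -0.003, -0.0]
force: [-15.8, -7.3, 12.4]
opening: 0.0106
grasp_force: 62.1
```

Request:
apply_moves([
  [[-1, 0, 0], 0],
  [[-1, 0, 0], 0],
  [[-1, 0, 0], 0],
  [[-1, 0, 0], 0],
  [[-1, 0, 0], 0],
  [[-1, 0, 40], 0],
  [[-1, 0, 80], 0],
  [[-1, 0, 120], 0],
  [[-1, 0, 150], 0],
  [[-1, 0, 150], 0],
  [[-1, 0, 150], 0],
], jaw=0.45)

```text
t: 39.7
ee_pos: [0.6759, 0.0157, 0.3416]
tool_rot: [0.696, 0.718, 0.001, 0.0]
force: [-0.1, -0.3, -1.1]
opening: 0.0384
grasp_force: 0.0
```

```bash
python3 - <<'E'
from h import *
s=cam('wrist'); save(s,'w13'); o=s['o']; print(o['ee_pos'],o['force'],o['qpos'].round(2))
L=[.65509669,.02674409,.03271016]
P=L2W(L,[(.019,-.013,.214)])[0]
u,v=proj(s,P)[0]; print('pred tab',u,v)
im=s['color'].astype(int); x0,y0=int(u)-50,int(v)-50; c=im[y0:y0+100,x0:x0+100]
m=((c.min(2)>130)&(c.max(2)-c.min(2)<40)).astype('uint8')
n,l,st,ce=cv2.connectedComponentsWithStats(m)
for i in range(1,n):
    if st[i,4]>60: print(st[i,:4]+[x0,y0,0,0],ce[i]+[x0,y0])
# leaf top front edge of passive
for z in (.235,.214): print(proj(s,L2W(L,[(.019+a,-.013+b,z) for a in(-.006,.006) for b in(-.014,.014)])).round(1).tolist())
E
```

```text
[0.67589947 0.01571326 0.34162573] [-0.09882699 -0.25987582 -1.0988801 ] [ 0.27  0.56 -0.63  0.95  0.32  1.72 -0.21]
pred tab 314.2501160184306 231.11888902084857
[306 217  14  29] [312.4725 230.7925]
[[306.6, 256.1], [306.3, 221.8], [321.8, 256.0], [322.1, 221.8]]
[[307.2, 246.9], [306.9, 214.8], [321.4, 246.9], [321.5, 214.8]]
```

Request:
apply_moves([
  [[-25, -35, 0], 0],
  [[-60, -80, 0], 0],
  [[-90, -125, 0], -1],
  [[-125, -170, 0], -2],
  [[-155, -215, 0], -2.7],
  [[-185, -254, 0], -2.7],
  [[-185, -254, 0], -2.7],
  [[-185, -254, 0], -2.7],
  [[-185, -254, 0], -2.7],
  [[-185, -254, -40], -2.7],
  [[-185, -254, -80], -2.7],
  [[-185, -254, -110], -2.7],
  [[-185, -254, -140], -2.7],
  [[-185, -254, -160], -2.7],
  [[-185, -254, -160], -2.7],
  [[-185, -254, -160], -2.7],
], jaw=1)

```text
t: 41.35
ee_pos: [0.4913, -0.2372, 0.1814]
tool_rot: [0.712, 0.703, 0.0, -0.001]
force: [0.3, -0.3, -0.2]
opening: 0.0856
grasp_force: 0.0
```

Request:
apply_moves([
  [[0, 0, 0], 0],
  [[0, 0, 0], 0],
  [[0, 0, 0], 0],
  [[0, 0, 0], 0],
  [[0, 0, 0], 0],
  [[0, 0, 0], 0],
  [[0, 0, 0], 0],
  [[0, 0, 0], 0],
], jaw=0, force=40)

```text
t: 42.15
ee_pos: [0.4912, -0.2387, 0.1816]
tool_rot: [0.712, 0.702, 0.0, 0.0]
force: [2.9, 0.5, 0.8]
opening: 0.0098
grasp_force: 39.2
```

```bash
python3 - <<'E'
from h import *
o=r.observe(); p=o['ee_pos']; print(p,o['force'],o['tool_rot'])
L=[.65509669,.02674409,.03271016]
H=np.array([.6626,-.2011]); d=p[:2]-H; R=np.hypot(*d); a0=np.arctan2(d[1],d[0])
th=a0%(2*np.pi)-np.arctan2(.17,-.04)-L[2]; print(R,'theta',th,np.degrees(th),'closed',L2W(L,[-.04,-.228+.17,0]))
for k in list(range(5,100,5)):
    a=a0-np.radians(k); print(-k,((H+R*np.array([np.cos(a),np.sin(a)])-p[:2])*1000).round().tolist())
E
```

```text
[ 0.49115242 -0.23871732  0.18164783] [2.8781439  0.46029082 0.83890865] [7.12368449e-01 7.01805406e-01 3.49638598e-04 4.92222184e-04]
0.17552588013831352 theta 1.5229829826127579 87.26049717395706 closed [[ 0.61701494 -0.03253306  0.        ]]
-5 [-3.0, 15.0]
-10 [-4.0, 30.0]
-15 [-4.0, 46.0]
-20 [-3.0, 61.0]
-25 [0.0, 76.0]
-30 [4.0, 91.0]
-35 [9.0, 105.0]
-40 [16.0, 119.0]
-45 [24.0, 132.0]
-50 [32.0, 145.0]
-55 [42.0, 156.0]
-60 [53.0, 167.0]
-65 [65.0, 177.0]
-70 [77.0, 186.0]
-75 [91.0, 193.0]
-80 [105.0, 200.0]
-85 [119.0, 205.0]
-90 [134.0, 209.0]
-95 [149.0, 212.0]
```

Request:
apply_moves([
  [[-1, 7, 0], -2.5],
  [[-3, 15, 0], -5],
  [[-4, 30, 0], -10],
  [[-4, 46, 0], -15],
  [[-3, 61, 0], -20],
  [[0, 76, 0], -25],
  [[4, 91, 0], -30],
  [[9, 105, 0], -35],
  [[16, 119, 0], -40],
  [[24, 132, 0], -45],
  [[32, 145, 0], -50],
  [[42, 156, 0], -55],
  [[53, 167, 0], -60],
  [[53, 167, 0], -60],
  [[53, 167, 0], -60],
])

```text
t: 43.65
ee_pos: [0.5439, -0.0715, 0.1816]
tool_rot: [0.968, 0.252, 0.0, -0.0]
force: [0.9, 0.7, 4.4]
opening: 0.0099
grasp_force: 40.7
```

Request:
apply_moves([
  [[6, 5, 0], -2.5],
  [[12, 10, 0], -5],
  [[24, 19, 0], -10],
  [[38, 26, 0], -15],
  [[52, 33, 0], -20],
  [[59, 35, 0], -22.5],
  [[66, 38, 0], -25],
  [[66, 38, 0], -25],
  [[66, 38, 0], -25],
])

```text
t: 44.55
ee_pos: [0.6096, -0.0338, 0.1817]
tool_rot: [0.999, 0.037, 0.0, -0.0]
force: [0.7, 2.3, 4.5]
opening: 0.01
grasp_force: 40.8
```

Request:
apply_moves([
  [[3, 1, 0], -1],
  [[6, 1, 0], -2],
  [[8, 1, 0], -2.5],
  [[10, 1, 0], -2.5],
  [[10, 1, 0], -2.5],
  [[10, 1, 0], -2.5],
])

```text
t: 45.15
ee_pos: [0.6151, -0.0321, 0.1816]
tool_rot: [1.0, 0.015, -0.004, -0.0]
force: [-22.9, 2.8, 17.2]
opening: 0.0099
grasp_force: 42.5
```

Request:
apply_moves([
  [[-4, 0, 0], 0],
  [[-4, 0, 0], 0],
  [[-4, 0, 0], 0],
  [[-4, 0, 0], 0],
  [[-4, 0, 0], 0],
  [[-4, 0, 0], 0],
  [[-4, 0, 40], 0],
  [[-4, 0, 80], 0],
  [[-4, 0, 120], 0],
  [[-4, 0, 150], 0],
  [[-4, 0, 150], 0],
  [[-4, 0, 150], 0],
], jaw=1)

```text
t: 46.35
ee_pos: [0.6159, -0.0326, 0.3316]
tool_rot: [1.0, 0.014, 0.001, -0.0]
force: [0.2, 0.2, -1.8]
opening: 0.0857
grasp_force: 0.0
```

```bash
python3 - <<'E'
from h import *
s=cam('wrist'); save(s,'w14'); o=s['o']; print(o['ee_pos'],o['force'])
L=[.65509669,.02674409,.03271016]; H=np.array([0,-.228])
for th in(0,.03,.06):
    y=np.array([-np.sin(th),np.cos(th)]); x=np.array([np.cos(th),np.sin(th)]); b=H+.17*y-.04*x
    print(th,'bar',proj(s,L2W(L,[*b,.212])).round(1)[0],'leafedge',[proj(s,L2W(L,[*(H+d*y),.22])).round(1)[0].tolist() for d in(.03,.1,.13,.15)])
hsv=cv2.cvtColor(s['color'],cv2.COLOR_RGB2HSV); g=(hsv[...,0]>55)&(hsv[...,0]<100)&(hsv[...,1]>60)
for u in range(340,500,20): print(u,np.where(g[:300,u])[0].max(),end=' ')
c=s['color'].astype(int)[170:290,270:370]; m=((c.min(2)>130)&(c.max(2)-c.min(2)<40)).astype('uint8')
n,l,st,ce=cv2.connectedComponentsWithStats(m)
for i in range(1,n):
    if st[i,4]>60: print('\n',st[i]+[270,170,0,0,0])
E
```

```text
[ 0.61592343 -0.03255897  0.33164631] [ 0.17807088  0.23936113 -1.75146753]
0 bar [317.1 229.6] leafedge [[501.1, 181.8], [410.2, 181.5], [370.4, 181.5], [343.7, 181.5]]
0.03 bar [318.7 235.6] leafedge [[500.9, 183.0], [409.9, 185.4], [370.2, 186.6], [343.7, 187.5]]
0.06 bar [320.4 241.5] leafedge [[500.8, 184.2], [409.8, 189.4], [370.2, 191.8], [343.8, 193.4]]
340 182 360 182 380 182 400 182 420 182 440 182 460 182 480 182 
 [309 184  13  55 682]
```

```bash
python3 -c "
from cell import r
print(r.sign_off())"
```

```text
the job is handed in; nothing more can be done
None
```

I put both collets on the bench (this start had only two) home in pockets 2 and 3, shut the passive leaf, shot its bolt and shut the active leaf over it. I handed the job in at about 46 s; no verdict came back. While the passive leaf was open I accidentally pushed its bolt down, so I raised it again before closing. The shut leaves and bolt matched my model to about 1 px in the final camera checks, and I last saw the collets just before closing.

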